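Stamp the delivery form under its retaining bar

ROBOT

A 7-joint arm with a two-finger parallel gripper is mounted at the origin on the work surface. World frame = base frame: x ahead of the robot, y to its left, z up, the work surface at z = 0. Lengths are in m, angles in rad, forces in N, time in s.
With the tool pointing down it reaches from about 0.4 to 0.925 m from the base axis. Payload 5.6 kg.
Tool frame: the origin (TCP) lies between the finger pads; the fingertips stand 8 mm ahead of it and the grasp point (between the pads) lies 11 mm behind it; z points along the fingers, y is the direction in which the jaws open and shut (so a half turn about z gives the same grasp; the last joint's range is limited). The gripper opens to 85 mm and grips with 20 to 120 N. Pads are 22 mm wide; open, the fingers measure 114 mm over their backs; the gripper's body (76 mm by 85 mm) begins 54 mm behind the grasp point. The pads swing forward as they close: fully open they stand 13 mm farther back than shut.
Start: joints at [-1.272, 0.468, -0.012, 1.603, 0.006, 1.071, -0.056], TCP at [0.218, 0.612, 0.21] pointing down, gripper open.
Joint ranges: [-2.53, 2.53], [-0.31, 2.02], [-1.57, 1.55], [0.28, 2.44], [-1.29, 4.43], [0.15, 1.84], [-2.92, 2.92]. Speed limits (rad/s): [2.57, 2.57, 3.14, 3.14, 3.14, 3.14, 3.14].

INTERFACE

Orientations are given as a unit quaternion [x, y, z, w].
In Python, from rig import ctrl gives the robot as it stands.
- The arm moves only by the tool play_rows, never from a script. Its argument "targets" is a list that holds one entry, the list of rows, each a list of 5 numbers: the finger opening in m, from 0 to 0.0854, then the shift along the tool's x, y, z in m, then the turn about the tool's z in degrees. A call has 1 to 12 rows; each row shifts and turns the pose as measured when the row begins, along the tool's axes as they then stand; what a row does not reach is not made up. A row lasts 1/10 s, in which the tool goes at most 50 mm and 8.59 degrees, less where a joint would pass 70% of its speed; a pose out of reach is approached as far as the arm can. A call is refused whole if a number of a shift passes 0.05 or a number of a turn 8.59, either way. A call with a gripper value outside its range is refused whole. The fingers move at their own pace and stop on an object; "newtons" is the grip in N (left out, the last holds). Time passes only in rows, so rows that do not move let the fingers close. It gives the time, the measured TCP pose, the force and the opening at its end, in the units of the state.
- ctrl.observe(): the state, without advancing time (a new reading comes with each control period).
- ctrl.get_image(name): name is "scene" or "top" or "wrist"; returns a dict with "image" (420x560x3 uint8, red, green, blue), "range_z" (420x560 float32, m along the optical axis (not along the pixel's ray), 0 where there is no reading), "fov_y" (degrees; the focal length in pixels is half the picture's height over the tangent of half this angle, whatever the lens; pixels are square), "cx", "cy" (the principal point, pixels), "k1" (the pictures are not rectified: a ray, as slopes to the right and down, at radius r is drawn at 1 + k1 r^2 times it, then the intrinsics apply), "rvec" (rotation vector, rad) and "tvec" (3), from world to camera coordinates, as OpenCV has them. Camera axes: x right, y down, z forward; pixel columns grow to the right and rows downward; lengths in m; the calibration is good to about 2 mm. A picture is of the moment at which its call begins.
- ctrl.hand_in(): hands the job in, once; it reports no verdict.
Trained networks look in the newest picture that a camera, given by its name, has taken for a name from the list of things; names that differ only in an ending like _2 or _b are one class to them, and where a whole thing is asked for, a point or a joint stands for the part that bears it (a point fixed in the world has none). Each returns a list of dicts, best first, with "conf" (0 to 1); they miss things now and then, are a little off and sometimes report something else, mostly with a low value. They report only what shows in the picture. A call takes as long as a camera call. They do not tell look-alikes from the thing itself.
- ctrl.find_in(camera, query): "xyz" ([x, y, z] in m, in world coordinates, good to about 4 mm: the middle of the surface that is visible of it).
- ctrl.place_of(camera, query): "xyz" ([x, y, z] in m, in world coordinates, good to about 4 mm: a listed point, or the origin of a listed thing).
The state is a dict: "clock": time; "qpos": joint angles; "joint_vel": joint speeds; "effort": joint torques, N m; "ee_pos": TCP position; "tool_rot": TCP orientation; "wrist_force": force on the tool from outside, world axes, zero at the start; "ft_torque": the same for the moment, N m; "grip_width": finger opening in m.
Only numpy, scipy, OpenCV 4.12 (cv2) and the standard library are available. Lean on these libraries where they do the work, as an engineer would, in place of code of your own. Each camera call takes 0.05 s, during which the arm holds its last target.

TASK

At this reception desk, first lay the loose metal retaining bar across the two saddles at the head of the form board, centred, lowering it in without dropping it, and let go of it. Then take the red hand stamp and hold it upright, flat on the pad inside the red outlined box and square to it, pressing gently so that its spring is pushed in about half-way; do not touch the form with the stamp before the bar is in place. The program finishes while still holding the stamp pressed there; leave everything else on the desk where it is.

Things in the scene. Friction and masses are not known exactly. Their poses are not given: they have to be found in the camera images.
- bar_grip (a point): Centre of the black grip block of the loose retaining bar. The bar is a flat aluminium strip, 220 long (own y axis), 20 wide (own x), 12 thick; the grip block on its middle is 20 wide (own x), 34 long (own y) and stands from 12 to 44 above the bar's underside; this point is 28 above the underside. z up. About 0.16 kg. It starts flat on the desk to the right of the board
- bar_under (a point): Middle of the underside of the same bar (28 below bar_grip); same axes as bar_grip
- bar_seat (a point): Where the middle of the bar's underside belongs: half-way between the two saddle floors, 20 above the desk. The dark steel saddles stand 178 apart (centres) along this point's y axis, each 16 long in y, with an open-topped channel 32 wide in x (the bar is 20 wide) between cheeks that flare outward and end about 42 above the desk; the pad's top lies 2 below the saddle floors, between the saddles. x points to the head of the board, z up
- box_mid (a point): Centre of the red outlined box printed on the pad's top face, 18 above the desk; inside of the outline 44 along its x and 66 along its y; 110 towards the foot of the board (-x) and 12 to +y from bar_seat; z up, same axes as bar_seat
- board: The fixed grey form board, 190 (x) by 210 (y) by 8 thick, with the two saddles at its +x end; origin at the centre of its underside, on the desk, z up
- form: The white pad of forms fixed on the board, 165 (x) by 146 (y) by 10 thick, with the red box; origin at the centre of its underside, 8 above the desk
- stamp_grip (a point): Centre of the red hand stamp's handle, 78 above its foot's underside when not pressed. The red handle is 24 wide (own x), 36 long (own y) and reaches from 48 to 106 above the foot's underside; below it are a black skirt (26 by 50, from 30 to 48) and a grey sprung foot. z up. About 0.15 kg. It stands on the desk left of the board
- stamp_face (a point): Centre of the underside of the red stamp's foot, the printing face, 28 (own x) by 50 (own y)
- stamp_foot (a joint): How far the red stamp's foot is pushed up into it, in m: 0 when free, 0.010 at the stop. The spring begins to give at 2.5 N and needs 0.5 N more for every mm, 7.5 N at the stop; standing on its own the stamp does not press it in
- green_stamp_grip (a point): Centre of the handle of a like stamp with a green handle, not to be used or moved; it may stand at either of the two stamp places
- calculator: Loose black pocket calculator 140 x 78 x 14, a bystander; origin under its centre
- stapler: Loose blue and black stapler 140 x 36 x 54, a bystander; origin under its centre
- notebook: Loose black notebook 155 x 215 x 17, a bystander; origin under its centre
- mouse: Loose black computer mouse 100 x 56 x 32, a bystander; origin under its centre
Mind the look-alikes: they are no part of the job. Leave any pink or turquoise look-alike of the part that bears bar_grip alone.

How it is judged:
By the outcome, as a careful person would: the job done as asked, in the order asked, and still so for the second after the job is handed in, while the arm keeps its last pose, push and grip.
It also fails if it takes over 54 s, if anything falls off the work surface, if the arm or the gripper's body presses on something with over 40 N, if the wrist force passes 120 N, or if a joint passes its speed limit or range.

## Working session

There is one attempt and no reset: what is moved stays moved. The work goes in short steps, Python scripts to look and compute and a tool call to move; the robot and the scene stay as the last step left them, time stands still between calls to the robot, and variables do not carry over. Pictures are saved under pics/ and viewed, and the job is handed in when it is done.

Besides the shell and the picture viewer there is one more tool, called after "Call:" in YAML: its name, and indented under it one key for each argument. play_rows: Moves the arm, as the interface text tells. Its arguments: {"type":"object","properties":{"targets":{"type":"array"},"newtons":{"type":"number"}},"required":["targets"]}

```bash
ls; mkdir -p pics; python3 - <<'E'
from rig import ctrl
import cv2,pickle
s=ctrl.observe(); print({k:s[k] for k in('clock','ee_pos','tool_rot','grip_width','wrist_force')})
d={}
for n in('scene','top'):
    g=ctrl.get_image(n); d[n]=g; cv2.imwrite(f'pics/{n}0.png',g['image'][:,:,::-1])
    print(n,g['fov_y'],g['cx'],g['cy'],g['k1'],g['rvec'],g['tvec'])
    for q in('bar_grip','bar_seat','box_mid','stamp_grip','green_stamp_grip'):
        if n=='top': print(q,[(r['xyz'],r['conf']) for r in ctrl.place_of(n,q)][:4])
pickle.dump(d,open('d0.pkl','wb'))
print(ctrl.observe()['clock'])
E
```

```text
pics
{'clock': 0.0, 'ee_pos': array([0.21773822, 0.61179791, 0.20943067]), 'tool_rot': array([ 1.70105014e-01,  9.85425528e-01, -8.96335278e-04, -9.46970419e-05]), 'grip_width': 0.08523777539764368, 'wrist_force': array([-0.04959004, -0.50837621, -0.13333648])}
scene 42.63370484949346 282.20805659097874 209.59347388159145 -0.18473213725483 [ 1.41521494  2.14389389 -0.89940551] [ 0.2344037  -0.30379339  2.06701902]
top 54.98780717255889 282.22947090774625 212.831625412693 -0.08388470072980961 [ 2.1381394  -2.11079957  0.20995764] [-0.03237923  0.55021939  1.31453281]
bar_grip [([0.5001, -0.3057, 0.0278], 0.95), ([0.3, 0.174, 0.0266], 0.65), ([0.7182, -0.3653, 0.0001], 0.39), ([0.6153, 0.3068, -0.0023], 0.16)]
bar_seat [([0.6385, 0.0564, 0.0164], 0.64)]
box_mid [([0.5265, 0.0371, 0.0129], 0.93)]
stamp_grip [([0.6178, 0.3092, 0.0784], 0.47)]
green_stamp_grip [([0.4647, 0.3114, 0.0782], 0.68)]
0.35
```

View pics/top0.png

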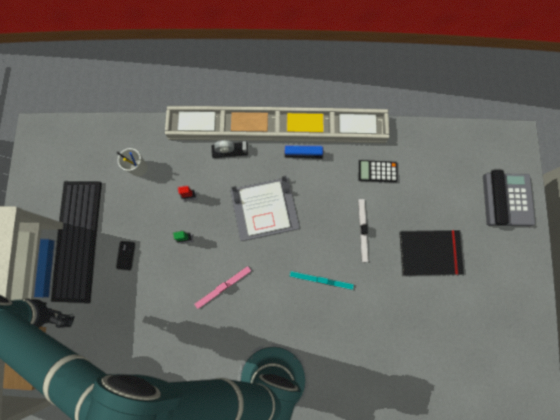

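View pics/scene0.png

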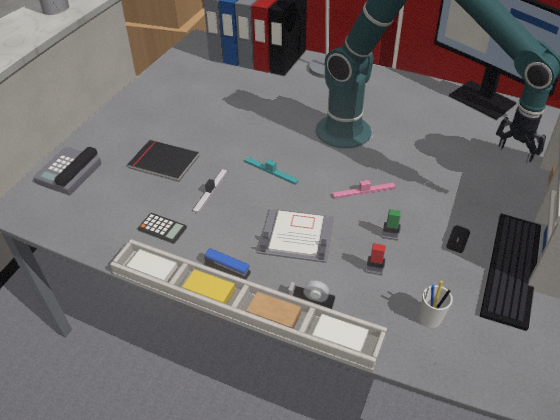

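Candidates for the bar in the top view are pink (224,288), turquoise (322,281) and bare aluminium with a black grip (364,230). The aluminium one fits: it is unpainted and lies right of the board. For the stamps, red is at (186,192) and green at (181,237), so red is the one to use. I'll confirm both in enlarged crops and measure yaws.

```bash
cat > h.py <<'E'
import numpy as np,cv2
from scipy.spatial.transform import Rotation as R
def K(g):
    f=g['image'].shape[0]/2/np.tan(np.radians(g['fov_y'])/2)
    return np.array([[f,0,g['cx']],[0,f,g['cy']],[0,0,1.]]),np.array([g['k1'],0,0,0.])
def rays(g,px):
    k,d=K(g); n=cv2.undistortPoints(np.asarray(px,float).reshape(-1,1,2),k,d)[:,0]
    return np.c_[n,np.ones(len(n))]
def cam(g):
    Rm=cv2.Rodrigues(np.asarray(g['rvec'],float))[0]; return Rm,np.asarray(g['tvec'],float).ravel()
def plane(g,px,z):
    Rm,t=cam(g); r=rays(g,px)@Rm; o=-Rm.T@t
    return o+r*((z-o[2])/r[:,2])[:,None]
def deproj(g,px):
    px=np.asarray(px); Rm,t=cam(g); r=rays(g,px)
    z=g['range_z'][px[:,1].astype(int),px[:,0].astype(int)]
    return (r*z[:,None]-t)@Rm
def proj(g,P):
    k,d=K(g); return cv2.projectPoints(np.asarray(P,float).reshape(-1,1,3),np.asarray(g['rvec'],float),np.asarray(g['tvec'],float),k,d)[0][:,0]
def cloud(g):
    h,w=g['range_z'].shape; u,v=np.meshgrid(np.arange(w),np.arange(h))
    return deproj(g,np.c_[u.ravel(),v.ravel()]).reshape(h,w,3)
def rect(P):
    c,(a,b),t=cv2.minAreaRect(np.asarray(P[:,:2]*1000,np.float32)); return np.round(c,1),round(a,1),round(b,1),round(t,1)
E
python3 - <<'E'
import pickle,cv2,numpy as np
from h import *
d=pickle.load(open('d0.pkl','rb')); g=d['top']; im=g['image']
a=cv2.resize(im[170:300,160:400],None,fx=3.3,fy=3.3,interpolation=cv2.INTER_CUBIC); cv2.imwrite('pics/crop0.png',a[:,:,::-1])
C=cloud(g); hsv=cv2.cvtColor(im,cv2.COLOR_RGB2HSV)
def blob(name,m,x0,x1,y0,y1):
    mm=np.zeros_like(m); mm[y0:y1,x0:x1]=m[y0:y1,x0:x1]
    P=C[mm]; print(name,mm.sum(),rect(P),'mean',P.mean(0).round(4),'zmed',np.median(P[:,2]).round(4))
S,V,H=hsv[...,1],hsv[...,2],hsv[...,0]
print(hsv[205,363],hsv[215,363],hsv[230,364],hsv[215,340])
z=C[...,2]
blob('bar',(z>0.006),350,378,190,270)
blob('barbright',(V>150),350,378,190,270)
blob('board',(z>0.004),225,305,172,245)
blob('form',(z>0.013)&(V>150),225,305,172,245)
blob('redbox',(S>90)&((H<12)|(H>168)),240,290,200,240)
blob('redst',(S>120)&(z>0.09),170,205,175,210)
blob('redstall',(z>0.01),170,205,175,210)
blob('saddles',(z>0.028),225,305,172,245)
blob('grn',(S>120)&(z>0.09),165,200,220,250)
E
```

```text
[ 27  12 193] [ 23  11 202] [120   7  38] [ 54  10 127]
bar 464 (array([ 413.7, -250.2]), 221.4, 475.7, 52.6) mean [ 0.495  -0.2983  0.0495] zmed 0.013
barbright 315 (array([ 405.5, -222.7]), 160.6, 440.2, 49.1) mean [ 0.5006 -0.3026  0.0294] zmed 0.0124
board 3571 (array([499.6,  36.7]), 416.9, 282.2, 0.8) mean [0.5721 0.0379 0.0238] zmed 0.0162
form 1900 (array([475.6,  16.3]), 373.6, 147.2, 12.7) mean [0.5727 0.0375 0.027 ] zmed 0.0188
redbox 0 (array([0., 0.]), 0.0, 0.0, 0.0) mean [nan nan nan] zmed nan
redst 85 (array([615.1, 303.7]), 21.9, 34.9, 9.8) mean [0.614  0.3028 0.1048] zmed 0.1059
redstall 214 (array([470.7, 142.3]), 477.3, 51.6, 48.0) mean [0.6083 0.2951 0.0916] zmed 0.0787
saddles 96 (array([480.2,  14.6]), 381.4, 194.6, 13.3) mean [0.5529 0.0379 0.3635] zmed 0.041
grn 75 (array([463.6, 308.6]), 20.8, 31.9, 11.8) mean [0.4629 0.3077 0.1053] zmed 0.1067<stdin>:8: RuntimeWarning: Mean of empty slice.
  ret = um.true_divide(
  return _methods._mean(a, axis=axis, dtype=dtype,
  ret = ret.dtype.type(ret / rcount)
```

View pics/crop0.png

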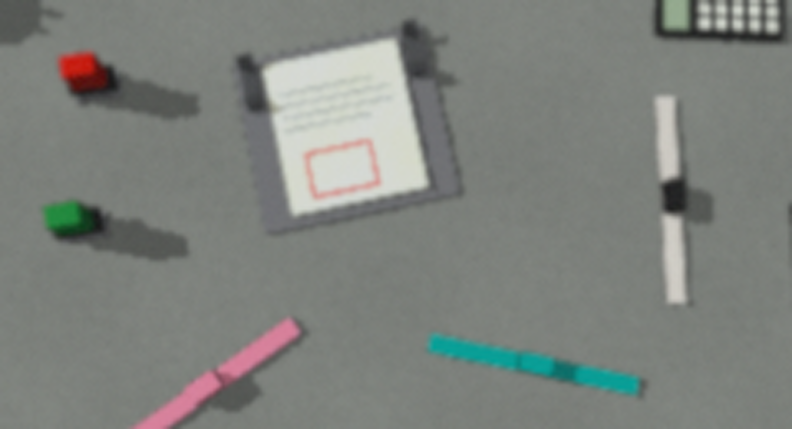

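The crop confirms it: the aluminium bar with the black grip is at crop (672,196) and the red stamp at (84,72). I'll redo the fits without the zero-depth pixels.

```bash
python3 - <<'E'
import pickle,cv2,numpy as np
from h import *
d=pickle.load(open('d0.pkl','rb')); g=d['top']; im=g['image']
C=cloud(g); hsv=cv2.cvtColor(im,cv2.COLOR_RGB2HSV).astype(int)
S,V,H=hsv[...,1],hsv[...,2],hsv[...,0]; z=C[...,2]; ok=g['range_z']>0.3
def blob(name,m,x0,x1,y0,y1,zp=None):
    mm=np.zeros_like(m); mm[y0:y1,x0:x1]=(m&ok)[y0:y1,x0:x1]
    if zp is not None: 
        v,u=np.nonzero(mm); P=plane(g,np.c_[u,v],zp)
    else: P=C[mm]
    w,vec=np.linalg.eigh(np.cov(P[:,:2].T)); 
    print(name,mm.sum(),rect(P),'mean',P.mean(0).round(4),'z',np.median(P[:,2]).round(4),'major',np.degrees(np.arctan2(vec[1,1],vec[0,1])).round(1))
blob('bar',(V>160)&(z<.03),350,378,190,270,.012)
blob('grip',(V<70)&(z>.03),350,378,190,270)
blob('board',(z>0.004)&(z<.06),225,305,172,245)
blob('form',(V>150)&(z<.04),225,305,172,245,.018)
r=im.astype(int); blob('redbox',(r[...,0]-r[...,1]>25),245,280,205,235,.018)
blob('redst',(S>120)&(z>0.09)&(z<.12),170,205,175,210)
blob('redstall',(z>0.02)&(z<.12),170,205,175,210)
for a,b in((225,255),(270,305)): blob('saddle',(z>0.03)&(z<.06),a,b,172,215)
E
```

```text
bar 274 (array([ 502.9, -305.7]), 218.5, 19.6, 2.0) mean [ 0.5009 -0.3058  0.012 ] z 0.012 major -178.1
grip 59 (array([ 501.7, -305.2]), 30.6, 21.5, 3.2) mean [ 0.5003 -0.3047  0.0441] z 0.0447 major 168.4
board 3548 (array([578.4,  37.9]), 259.5, 282.2, 0.7) mean [0.574  0.0383 0.0149] z 0.0161 major 95.4
form 1979 (array([574.9,  38.9]), 167.6, 147.8, 12.8) mean [0.5737 0.0385 0.018 ] z 0.018 major -169.2
redbox 106 (array([529.1,  39.8]), 52.1, 73.3, 13.1) mean [0.5289 0.0404 0.018 ] z 0.018 major 103.0
redst 85 (array([615.1, 303.7]), 21.9, 34.9, 9.8) mean [0.614  0.3028 0.1048] z 0.1059 major 100.9
redstall 187 (array([616. , 303.5]), 26.1, 50.4, 8.1) mean [0.6131 0.3003 0.0808] z 0.0908 major 108.8
saddle 35 (array([618.6, 139. ]), 54.4, 15.4, 11.8) mean [0.6224 0.1401 0.0388] z 0.0387 major -168.1
saddle 33 (array([659.3, -34.5]), 55.6, 15.5, 12.4) mean [ 0.6615 -0.0342  0.0397] z 0.0397 major -166.1
```

```bash
cat >> h.py <<'E'
def yawy(q):
    y=R.from_quat(q).apply([0,1,0]); return np.degrees(np.arctan2(y[1],y[0]))
def plan(way,op,s=None):
    """way: list of (xyz, tool-y yaw deg, nrows)"""
    from rig import ctrl
    s=s or ctrl.observe(); p=np.array(s['ee_pos']); r=R.from_quat(s['tool_rot']); rows=[]
    print('now',p.round(4),'yaw',round(yawy(s['tool_rot']),2),'w',round(s['grip_width'],4),'F',np.round(s['wrist_force'],1),'t',round(s['clock'],2))
    for P,yw,n in way:
        P=np.array(P,float); dp=(P-p)/n
        y0=yawy(r.as_quat()); dy=(yw-y0+180)%360-180
        for i in range(n):
            sh=r.inv().apply(dp); rows.append([op,*[round(float(v),4) for v in sh],round(-dy/n,2)])
            r=R.from_euler('z',dy/n,degrees=True)*r; p=p+dp
    for i in range(0,len(rows),12): print(rows[i:i+12])
    if max(np.abs(np.array(rows)[:,1:4]).max(),0)>.05 or np.abs(np.array(rows)[:,4]).max()>8.59: print('TOO BIG')
E
python3 -c "
from h import *
plan([([.45,.2,.2],70,11),([.502,-.3055,.2],92,12)],0.0854)"
```

```text
now [0.2179 0.6123 0.2102] yaw 70.42 w 0.0851 F [-0.4  0.9 -0.8] t 0.35
[[0.0854, -0.0324, -0.0282, 0.0009, np.float64(0.04)], [0.0854, -0.0325, -0.0282, 0.0009, np.float64(0.04)], [0.0854, -0.0325, -0.0282, 0.0009, np.float64(0.04)], [0.0854, -0.0325, -0.0282, 0.0009, np.float64(0.04)], [0.0854, -0.0325, -0.0282, 0.0009, np.float64(0.04)], [0.0854, -0.0325, -0.0281, 0.0009, np.float64(0.04)], [0.0854, -0.0326, -0.0281, 0.0009, np.float64(0.04)], [0.0854, -0.0326, -0.0281, 0.0009, np.float64(0.04)], [0.0854, -0.0326, -0.0281, 0.0009, np.float64(0.04)], [0.0854, -0.0326, -0.028, 0.0009, np.float64(0.04)], [0.0854, -0.0326, -0.028, 0.0009, np.float64(0.04)], [0.0854, -0.0185, -0.0381, 0.0, np.float64(-1.83)]]
[[0.0854, -0.0173, -0.0387, 0.0, np.float64(-1.83)], [0.0854, -0.016, -0.0392, 0.0, np.float64(-1.83)], [0.0854, -0.0147, -0.0397, 0.0, np.float64(-1.83)], [0.0854, -0.0135, -0.0401, 0.0, np.float64(-1.83)], [0.0854, -0.0122, -0.0406, 0.0, np.float64(-1.83)], [0.0854, -0.0109, -0.0409, 0.0, np.float64(-1.83)], [0.0854, -0.0096, -0.0413, 0.0, np.float64(-1.83)], [0.0854, -0.0082, -0.0415, 0.0, np.float64(-1.83)], [0.0854, -0.0069, -0.0418, 0.0, np.float64(-1.83)], [0.0854, -0.0056, -0.042, 0.0, np.float64(-1.83)], [0.0854, -0.0042, -0.0421, 0.0, np.float64(-1.83)]]
```

Call:
play_rows:
  targets:
    - [[0.0854,-0.0325,-0.0282,0.001,0],[0.0854,-0.0325,-0.0282,0.001,0],[0.0854,-0.0325,-0.0282,0.001,0],[0.0854,-0.0325,-0.0282,0.001,0],[0.0854,-0.0325,-0.0282,0.001,0],[0.0854,-0.0325,-0.0282,0.001,0],[0.0854,-0.0325,-0.0282,0.001,0],[0.0854,-0.0325,-0.0282,0.001,0],[0.0854,-0.0325,-0.0282,0.001,0],[0.0854,-0.0325,-0.0282,0.001,0],[0.0854,-0.0325,-0.0282,0.001,0]]

```text
clock: 1.45
ee_pos: [0.4561, 0.193, 0.1981]
tool_rot: [0.163, 0.987, 0.003, 0.0]
wrist_force: [0.5, 1.0, -0.4]
grip_width: 0.0852
```

```bash
sed -i 's/round(-dy\/n,2)\]/round(float(-dy\/n),2)]/' h.py; python3 -c "
from h import *
plan([([.502,-.3055,.2],92,12)],0.0854)"
```

```text
now [0.4561 0.193  0.1981] yaw 71.23 w 0.0852 F [ 0.5  1.  -0.4] t 1.45
[[0.0854, -0.017, -0.0381, -0.0004, -1.73], [0.0854, -0.0158, -0.0386, -0.0004, -1.73], [0.0854, -0.0147, -0.0391, -0.0004, -1.73], [0.0854, -0.0135, -0.0395, -0.0004, -1.73], [0.0854, -0.0123, -0.0399, -0.0004, -1.73], [0.0854, -0.0111, -0.0402, -0.0004, -1.73], [0.0854, -0.0098, -0.0405, -0.0004, -1.73], [0.0854, -0.0086, -0.0408, -0.0004, -1.73], [0.0854, -0.0074, -0.0411, -0.0004, -1.73], [0.0854, -0.0061, -0.0413, -0.0004, -1.73], [0.0854, -0.0049, -0.0414, -0.0004, -1.73], [0.0854, -0.0036, -0.0416, -0.0004, -1.73]]
```

Call:
play_rows:
  targets:
    - [[0.0854,-0.017,-0.038,0,-1.7],[0.0854,-0.016,-0.0385,0,-1.7],[0.0854,-0.0147,-0.039,0,-1.7],[0.0854,-0.0135,-0.0395,0,-1.7],[0.0854,-0.0123,-0.04,0,-1.7],[0.0854,-0.011,-0.04,0,-1.7],[0.0854,-0.01,-0.0405,0,-1.7],[0.0854,-0.0086,-0.041,0,-1.7],[0.0854,-0.0074,-0.041,0,-1.7],[0.0854,-0.006,-0.0413,0,-1.7],[0.0854,-0.005,-0.0414,0,-1.7],[0.0854,-0.0036,-0.0415,0,-1.7]]

```text
clock: 2.65
ee_pos: [0.5073, -0.3253, 0.1978]
tool_rot: [-0.022, 1.0, 0.004, 0.006]
wrist_force: [0.8, 0.8, 0.6]
grip_width: 0.0854
```

```bash
cat > wr.py <<'E'
import sys,pickle
from h import *
from rig import ctrl
g=ctrl.get_image('wrist'); n=sys.argv[1]
pickle.dump(g,open(n+'.pkl','wb')); cv2.imwrite(f'pics/{n}.png',g['image'][:,:,::-1])
for q in sys.argv[2:]: print(q,[(r['xyz'],r['conf']) for r in ctrl.place_of('wrist',q)][:3])
s=ctrl.observe(); print(s['ee_pos'],yawy(s['tool_rot']),s['clock'])
E
python3 wr.py w1 bar_grip
```

```text
bar_grip [([0.5041, -0.3074, 0.0283], 0.61)]
[ 0.50555425 -0.33099694  0.1979105 ] 91.97759109913396 2.75
```

View pics/w1.png

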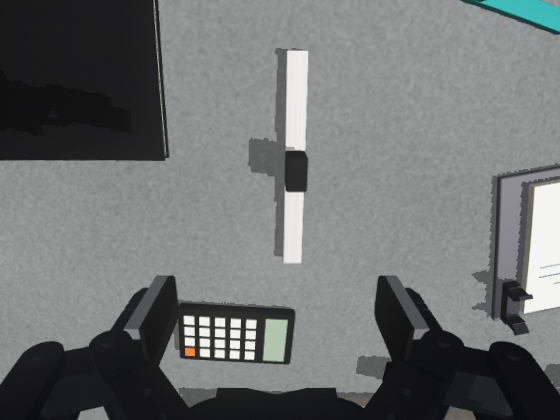

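The wrist view shows the aluminium bar running from (296,50) to (292,262), with its black grip at (296,171). I'll measure it.

```bash
cat > bar.py <<'E'
import pickle,sys
from h import *
g=pickle.load(open(sys.argv[1]+'.pkl','rb')); im=g['image']; C=cloud(g)
hsv=cv2.cvtColor(im,cv2.COLOR_RGB2HSV).astype(int); V=hsv[...,2]; z=C[...,2]
x0,x1,y0,y1=map(int,sys.argv[2:6])
def blob(name,m,zp):
    mm=np.zeros_like(m); mm[y0:y1,x0:x1]=m[y0:y1,x0:x1]; 
    n,l,st,_=cv2.connectedComponentsWithStats(mm.astype(np.uint8))
    v,u=np.nonzero(mm); P=plane(g,np.c_[u,v],zp); print(name,mm.sum(),rect(P),'zdepth',np.median(C[mm][:,2]).round(4))
blob('bar',(z>.006)&(z<.03)&(V>150),.012)
blob('gripTop',(z>.040)&(z<.05),.044)
E
python3 bar.py w1 270 320 40 275
python3 -c "
from h import *
plan([([.502,-.3055,.09],92,6)],0.06)"
```

```text
bar 3342 (array([ 502.7, -306.2]), 218.5, 20.1, 2.2) zdepth 0.0121
gripTop 770 (array([ 502.9, -306.1]), 34.3, 20.0, 1.9) zdepth 0.0441
now [ 0.5056 -0.331   0.1979] yaw 91.98 w 0.0855 F [ 0.5  0.4 -0.6] t 2.75
[[0.06, 0.0006, 0.0042, 0.018, -0.0], [0.06, 0.0006, 0.0042, 0.018, -0.0], [0.06, 0.0006, 0.0042, 0.018, -0.0], [0.06, 0.0006, 0.0042, 0.018, -0.0], [0.06, 0.0006, 0.0042, 0.018, -0.0], [0.06, 0.0006, 0.0042, 0.018, -0.0]]
```

Call:
play_rows:
  targets:
    - [[0.06,0.0005,0.0042,0.018,0],[0.06,0.0005,0.0042,0.018,0],[0.06,0.0005,0.0042,0.018,0],[0.06,0.0005,0.0042,0.018,0],[0.06,0.0005,0.0042,0.018,0],[0.06,0.0005,0.0042,0.018,0],[0.06,0,0,0,0]]

```text
clock: 3.45
ee_pos: [0.5036, -0.303, 0.0869]
tool_rot: [-0.016, 1.0, 0.002, 0.007]
wrist_force: [-0.3, 0.8, -0.2]
grip_width: 0.0598
```

```bash
python3 -c "
from h import *
plan([([.5028,-.3061,.02],92.1,6)],0.05)"
```

```text
now [ 0.5036 -0.303   0.0869] yaw 91.84 w 0.0598 F [-0.3  0.8 -0.2] t 3.45
[[0.05, 0.0003, -0.0006, 0.0111, -0.04], [0.05, 0.0003, -0.0006, 0.0111, -0.04], [0.05, 0.0003, -0.0006, 0.0111, -0.04], [0.05, 0.0003, -0.0006, 0.0111, -0.04], [0.05, 0.0003, -0.0006, 0.0111, -0.04], [0.05, 0.0003, -0.0006, 0.0111, -0.04]]
```

Call:
play_rows:
  targets:
    - [[0.05,0.0003,-0.0006,0.011,0],[0.05,0.0003,-0.0006,0.011,0],[0.05,0.0003,-0.0006,0.011,0],[0.05,0.0003,-0.0006,0.011,0],[0.05,0.0003,-0.0006,0.011,0],[0.05,0.0003,-0.0006,0.008,0],[0.05,0,0,0,0]]

```text
clock: 4.15
ee_pos: [0.5043, -0.3076, 0.0207]
tool_rot: [-0.016, 1.0, 0.001, 0.008]
wrist_force: [-0.8, -0.1, 0.1]
grip_width: 0.05
```

```bash
python3 -c "
from h import *
plan([([.5028,-.3061,.02],92.1,1)],0.05)
from rig import ctrl
for i in range(1): s=ctrl.observe(); print(R.from_quat(s['tool_rot']).as_matrix().round(4), s['qpos'])"
```

```text
now [ 0.5043 -0.3076  0.0207] yaw 91.82 w 0.05 F [-0.8 -0.1  0.1] t 4.15
[[0.05, 0.0014, 0.0015, 0.0007, -0.28]]
[[-0.9994 -0.0318  0.0161]
 [-0.0318  0.9995  0.0032]
 [-0.0162  0.0027 -0.9999]] [ 0.24644719  0.63208341  0.32845097  1.89576949 -0.33655854  0.65462967
  2.38559636]
```

Call:
play_rows:
  targets:
    - [[0.05,0.0014,0.0015,0.0005,0],[0.0,0,0,0,0],[0.0,0,0,0,0],[0.0,0,0,0,0],[0.0,0,0,0,0],[0.0,0,0,0,0]]
  newtons: 50

```text
clock: 4.75
ee_pos: [0.5034, -0.3064, 0.0212]
tool_rot: [-0.016, 1.0, 0.001, 0.009]
wrist_force: [-0.1, 1.1, -0.8]
grip_width: 0.0174
```

Call:
play_rows:
  targets:
    - [[0.0,0,0,0,0],[0.0,0,0,-0.01,0],[0.0,0,0,-0.02,0],[0.0,0,0,-0.03,0],[0.0,0,0,-0.03,0],[0.0,0,0,-0.03,0]]

```text
clock: 5.35
ee_pos: [0.498, -0.3051, 0.1426]
tool_rot: [-0.016, 1.0, 0.003, 0.004]
wrist_force: [0.2, -0.5, -1.1]
grip_width: 0.0174
```

```bash
python3 wr.py w2 bar_grip; python3 -c "
from h import *
plan([([.639,.0525,.14],13,12)],0.0)"
```

```text
bar_grip [([0.4975, -0.3072, 0.1492], 0.69)]
[ 0.50089797 -0.30708042  0.14613181] 91.77049060523046 5.45
now [ 0.5009 -0.3071  0.1461] yaw 91.77 w 0.0178 F [-0.  -0.8 -0.6] t 5.45
[[0.0, -0.0124, 0.0296, 0.0008, 6.56], [0.0, -0.009, 0.0308, 0.0007, 6.56], [0.0, -0.0054, 0.0316, 0.0007, 6.56], [0.0, -0.0017, 0.0321, 0.0006, 6.56], [0.0, 0.002, 0.032, 0.0005, 6.56], [0.0, 0.0056, 0.0316, 0.0005, 6.56], [0.0, 0.0092, 0.0308, 0.0004, 6.56], [0.0, 0.0126, 0.0295, 0.0004, 6.56], [0.0, 0.0159, 0.0279, 0.0003, 6.56], [0.0, 0.019, 0.0259, 0.0002, 6.56], [0.0, 0.0218, 0.0235, 0.0002, 6.56], [0.0, 0.0244, 0.0209, 0.0001, 6.56]]
```

View pics/w2.png

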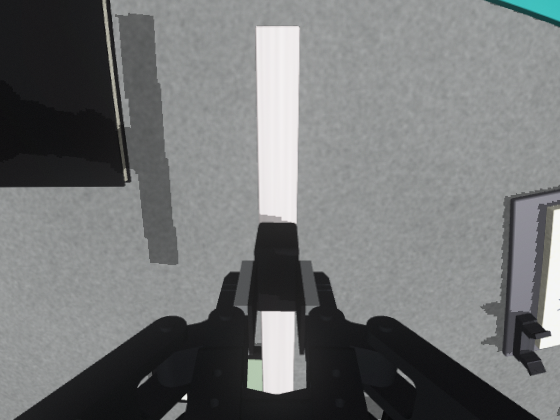

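The bar is held by its grip block (278,245) and lifted clear. Next I carry it above the saddles, turning as it goes.

Call:
play_rows:
  targets:
    - [[0.0,-0.0125,0.0295,0.0005,6.5],[0.0,-0.009,0.031,0.0005,6.5],[0.0,-0.0055,0.0315,0.0005,6.5],[0.0,-0.0015,0.032,0.0005,6.5],[0.0,0.002,0.032,0.0005,6.5],[0.0,0.0055,0.0315,0.0005,6.5],[0.0,0.009,0.031,0.0005,6.5],[0.0,0.0125,0.0295,0.0005,6.5],[0.0,0.016,0.028,0,6.5],[0.0,0.019,0.026,0,6.5],[0.0,0.022,0.0235,0,6.5],[0.0,0.0245,0.021,0,6.5]]

```text
clock: 6.65
ee_pos: [0.6478, 0.056, 0.1455]
tool_rot: [0.644, 0.765, 0.005, 0.006]
wrist_force: [-0.4, -0.5, -1.3]
grip_width: 0.0175
```

Call:
play_rows:
  targets:
    - [[0.0,0,0,0,0],[0.0,0,0,0,0]]

```text
clock: 6.85
ee_pos: [0.6482, 0.0632, 0.1438]
tool_rot: [0.641, 0.767, 0.005, 0.005]
wrist_force: [0.0, -0.7, -1.4]
grip_width: 0.0176
```

```bash
python3 wr.py w3 bar_grip bar_seat box_mid; python3 -c "
from h import *
plan([([.639,.0525,.10],13,3)],0.0)
from rig import ctrl
s=ctrl.observe(); print(R.from_quat(s['tool_rot']).as_matrix().round(4), s['qpos'])
g=ctrl.get_image('top');cv2.imwrite('pics/t3.png',cv2.resize(g['image'][150:260,200:340],None,fx=5,fy=5,interpolation=2)[:,:,::-1])"
```

```text
bar_grip [([0.529, 0.041, 0.0224], 0.72), ([0.648, 0.0599, 0.1476], 0.67)]
bar_seat [([0.6351, 0.052, 0.0217], 0.85)]
box_mid [([0.5278, 0.0412, 0.0205], 0.55)]
[0.64820031 0.0616935  0.14441666] 10.075912330581739 7.05
now [0.6482 0.0617 0.1444] yaw 10.08 w 0.0173 F [ 0.3 -0.7 -0.6] t 7.05
[[0.0, -0.0025, -0.0038, 0.0148, -0.97], [0.0, -0.0024, -0.0038, 0.0148, -0.97], [0.0, -0.0024, -0.0039, 0.0148, -0.97]]
[[-1.749e-01  9.845e-01  1.440e-02]
 [ 9.846e-01  1.749e-01  2.000e-03]
 [-5.000e-04  1.450e-02 -9.999e-01]] [-0.62400011  0.602765    0.67866753  1.70274173 -0.44473667  0.9798005
  0.39228681]
```

View pics/w3.png

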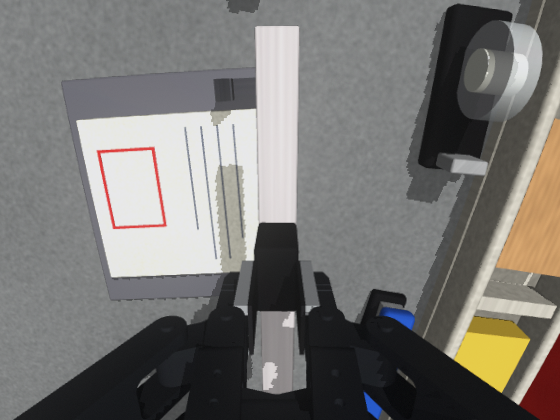

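View pics/t3.png

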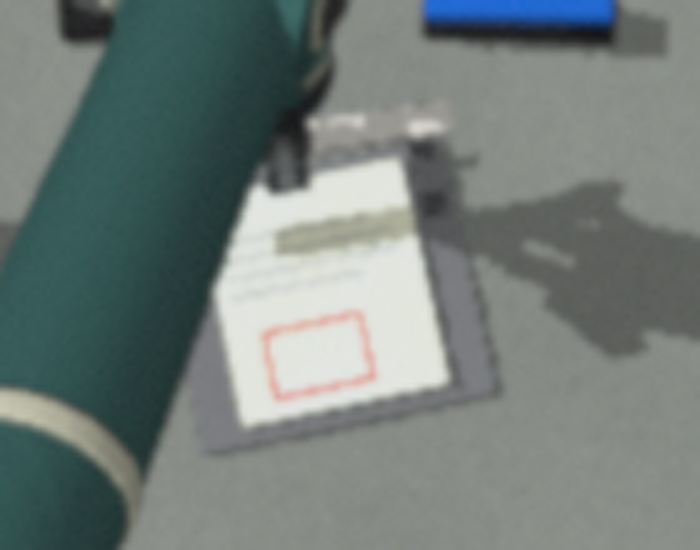

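Wrist view: the bar is held over the head of the board with its far end at (277,27). The red box runs from (98,150) to (165,226). I'll refine the board pose from the red box and the bar's offset in hand.

```bash
cat > box.py <<'E'
import pickle,sys
from h import *
def box(n,x0,x1,y0,y1):
    g=pickle.load(open(n+'.pkl','rb')); r=g['image'].astype(int)
    m=(r[...,0]-r[...,1]>60); mm=np.zeros_like(m); mm[y0:y1,x0:x1]=m[y0:y1,x0:x1]
    v,u=np.nonzero(mm); P=plane(g,np.c_[u,v],.018); return g,rect(P)
if __name__=='__main__':
    g,b=box('w3',90,175,140,235); print('box',b)
    C=cloud(g); z=C[...,2]; V=g['image'].max(2)
    m=(V>150)&(z>.12)&(z<.16); m[200:]=0; m[:,:240]=0; m[:,310:]=0
    v,u=np.nonzero(m); P=C[m]; print('bar z',np.median(P[:,2]), P[v<40][:,2].mean(),P[v>180][:,2].mean())
    P=plane(g,np.c_[u,v],np.median(P[:,2])); print('bar vis',rect(P)); c=np.array([p.mean(0) for p in (P[v<30],P[v>190])]);print(c)
    far=P[v<=v.min()+1].mean(0); print('far',far)
E
python3 box.py
```

```text
box (array([528.4,  40.8]), 49.6, 71.3, 13.1)
bar z 0.13638399064731443 0.13683450822994062 0.13594599107062771
bar vis (array([636.7, 130.9]), 19.7, 80.8, 10.6)
[[0.62951634 0.1699561  0.13638399]
 [0.64355511 0.09334641 0.13638399]]
far [0.62949665 0.17037407 0.13638399]
```

```bash
python3 -c "
from h import *
plan([([.637,.0535,.085],12.6,5)],0.0)"
```

```text
now [0.6484 0.0615 0.1446] yaw 10.05 w 0.0176 F [ 0.3 -0.4 -0.6] t 7.1
[[0.0, -0.0012, -0.0027, 0.0119, -0.51], [0.0, -0.0011, -0.0027, 0.0119, -0.51], [0.0, -0.0011, -0.0027, 0.0119, -0.51], [0.0, -0.0011, -0.0027, 0.0119, -0.51], [0.0, -0.0011, -0.0027, 0.0119, -0.51]]
```

Call:
play_rows:
  targets:
    - [[0.0,-0.0011,-0.0027,0.012,-0.5],[0.0,-0.0011,-0.0027,0.012,-0.5],[0.0,-0.0011,-0.0027,0.012,-0.5],[0.0,-0.0011,-0.0027,0.012,-0.5],[0.0,-0.0011,-0.0027,0.012,-0.5],[0.0,0,0,0,0],[0.0,0,0,0,0]]

```text
clock: 7.8
ee_pos: [0.6341, 0.0492, 0.0778]
tool_rot: [0.626, 0.78, 0.004, 0.004]
wrist_force: [0.0, 0.1, -0.8]
grip_width: 0.0173
```

```bash
python3 wr.py w4; python3 -c "
from h import *
plan([([.637,.0535,.085],12.6,1)],0.0)"
```

```text
[0.63390951 0.0492291  0.07774062] 12.499487380602893 7.85
now [0.6339 0.0492 0.0777] yaw 12.5 w 0.0174 F [-0.4  0.5 -2.3] t 7.85
[[0.0, 0.0035, 0.004, -0.0072, -0.1]]
```

View pics/w4.png

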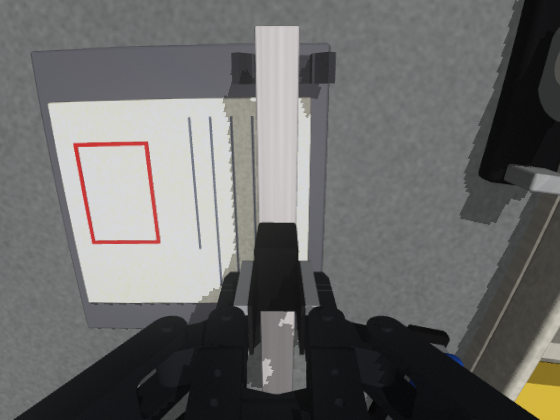

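```bash
python3 - <<'E'
from box import *
g,b=box('w4',60,175,130,255); print('box',b)
C=cloud(g); z=C[...,2]; V=g['image'].max(2)
m=(V>120)&(z>.05)&(z<.1); m[200:]=0; m[:,:235]=0; m[:,320:]=0
v,u=np.nonzero(m); P=C[m]; zm=np.median(P[:,2]); print('bar z',zm,P[v<40][:,2].mean(),P[v>180][:,2].mean())
P=plane(g,np.c_[u,v],zm); r=rect(P); print('bar',r)
yb=np.array([r[0][0]/1000,r[0][1]/1000])  # visible centre
a=np.radians(b[3]); seat=np.array(b[0])/1000+np.array([.11*np.cos(a)+.012*np.sin(a),.11*np.sin(a)-.012*np.cos(a)]); print('seat',seat)
t=np.radians(r[3]); ax=np.array([-np.sin(t),np.cos(t)]); far=P[v<=v.min()][:,:2].mean(0); print('far',far,'centre',far-.11*ax)
m=(z>.03)&(z<.06)&(V<110); m[:40]=0; m[110:]=0; m[:,:220]=0;m[:,345:]=0
print('saddle +y',m.sum(),rect(C[m]))
ay=np.array([-np.sin(a),np.cos(a)]); print('expected saddle', seat+.089*ay)
E
```

```text
box (array([528.2,  40.8]), 49.6, 71.1, 12.7)
bar z 0.07040804939593183 0.0709075964242303 0.06988789170021513
bar (array([620.1, 116.4]), 19.9, 80.7, 12.8)
seat [0.63814695 0.05327667]
far [0.61127527 0.1557411 ] centre [0.6356456  0.04847467]
saddle +y 1475 (array([618.5, 140.7]), 56.2, 16.0, 12.6)
expected saddle [0.61858064 0.14009924]
```

Call:
play_rows:
  targets:
    - [[0.0,0.0022,0.0018,0,0],[0.0,0.0022,0.0018,0,0],[0.0,0,0,0,0],[0.0,0,0,0,0]]

```text
clock: 8.25
ee_pos: [0.6384, 0.0557, 0.0795]
tool_rot: [0.625, 0.78, 0.005, 0.005]
wrist_force: [0.9, 0.2, -1.2]
grip_width: 0.0171
```

```bash
python3 -c "
from h import *
plan([([.6365,.054,.050],12.6,5)],0.0)"
```

```text
now [0.6384 0.0557 0.0795] yaw 12.57 w 0.0171 F [ 0.9  0.2 -1.2] t 8.25
[[0.0, -0.0002, -0.0005, 0.0059, -0.01], [0.0, -0.0002, -0.0005, 0.0059, -0.01], [0.0, -0.0002, -0.0005, 0.0059, -0.01], [0.0, -0.0002, -0.0005, 0.0059, -0.01], [0.0, -0.0002, -0.0005, 0.0059, -0.01]]
```

Call:
play_rows:
  targets:
    - [[0.0,-0.0002,-0.0005,0.006,0],[0.0,-0.0002,-0.0005,0.006,0],[0.0,-0.0002,-0.0004,0.006,0],[0.0,-0.0002,-0.0004,0.005,0],[0.0,0,0,0,0],[0.0,0,0,0,0]]

```text
clock: 8.85
ee_pos: [0.6367, 0.0544, 0.054]
tool_rot: [0.625, 0.78, 0.005, 0.005]
wrist_force: [0.1, 0.6, -0.2]
grip_width: 0.0172
```

```bash
python3 wr.py w5; python3 -c "
from h import *
plan([([.6364,.0542,.041],12.6,4)],0.0)"; sed -i "s/^if __name.*/if 0:/" box.py; python3 - <<'E'
from box import *
g,b=box('w5',40,185,110,275); print('box',b)
C=cloud(g); z=C[...,2]; V=g['image'].max(2)
zb=.0
m=(V>120)&(z>.035)&(z<.08); m[200:]=0; m[:,:235]=0; m[:,320:]=0
v,u=np.nonzero(m); P=C[m]; zm=np.median(P[:,2]); print('bar z',zm,P[v<40][:,2].mean(),P[v>180][:,2].mean())
P=plane(g,np.c_[u,v],zm); r=rect(P); print('bar',r)
a=np.radians(b[3]); seat=np.array(b[0])/1000+np.array([.11*np.cos(a)+.012*np.sin(a),.11*np.sin(a)-.012*np.cos(a)]); print('seat',seat)
t=np.radians(r[3]); ax=np.array([-np.sin(t),np.cos(t)]); far=P[v<=v.min()][:,:2].mean(0); print('far',far,'centre',far-.11*ax)
E
```

```text
[0.63656723 0.05441763 0.05400607] 12.571292029650834 8.9
now [0.6366 0.0544 0.054 ] yaw 12.57 w 0.0171 F [-0.2 -0.9 -1.4] t 8.9
[[0.0, -0.0, -0.0001, 0.0033, -0.01], [0.0, -0.0, -0.0001, 0.0033, -0.01], [0.0, -0.0, -0.0001, 0.0033, -0.01], [0.0, -0.0, -0.0001, 0.0033, -0.01]]
box (array([528.3,  40.8]), 49.3, 71.0, 13.0)
bar z 0.04661406678428532 0.04715382643774699 0.04609156098215624
bar (array([622.6, 121.6]), 19.9, 80.7, 12.8)
seat [0.63818012 0.05385218]
far [0.61370749 0.16089822] centre [0.63807783 0.05363179]
```

View pics/w5.png

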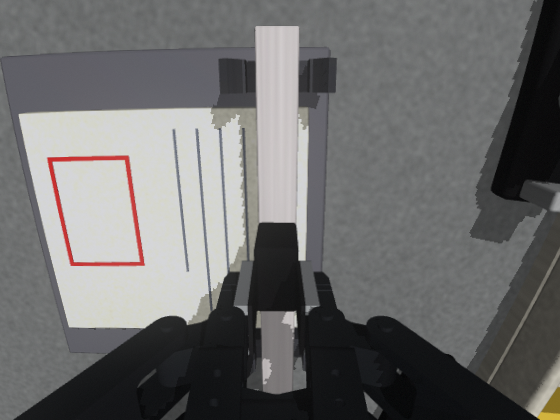

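The bar centre is within 0.3 mm of the seat, the yaw matches, and the bar sits midway between the cheeks at (240,75) and (318,75). Lowering it now.

Call:
play_rows:
  targets:
    - [[0.0,0,0,0.003,0],[0.0,0,0,0.003,0],[0.0,0,0,0.003,0],[0.0,0,0,0.002,0],[0.0,0,0,0,0],[0.0,0,0,0,0]]

```text
clock: 9.5
ee_pos: [0.6372, 0.0545, 0.0425]
tool_rot: [0.625, 0.78, 0.006, 0.005]
wrist_force: [0.4, 0.1, -1.8]
grip_width: 0.017
```

Call:
play_rows:
  targets:
    - [[0.0,0,0,0.001,0],[0.0,0,0,0,0]]

```text
clock: 9.7
ee_pos: [0.6374, 0.0546, 0.0416]
tool_rot: [0.625, 0.78, 0.006, 0.005]
wrist_force: [-0.5, 0.5, -1.1]
grip_width: 0.0174
```

Call:
play_rows:
  targets:
    - [[0.0,0,0,0.001,0],[0.0,0,0,0,0]]

```text
clock: 9.9
ee_pos: [0.6377, 0.0546, 0.041]
tool_rot: [0.625, 0.78, 0.006, 0.005]
wrist_force: [-0.3, -0.2, -0.5]
grip_width: 0.017
```

Call:
play_rows:
  targets:
    - [[0.0,0,0,0.001,0],[0.0,0,0,0,0]]

```text
clock: 10.1
ee_pos: [0.6381, 0.0547, 0.0409]
tool_rot: [0.625, 0.78, 0.006, 0.006]
wrist_force: [-1.1, -0.5, -0.5]
grip_width: 0.0174
```

Call:
play_rows:
  targets:
    - [[0.0,0,-0.0008,0.0015,0],[0.0,0,0,0.0005,0]]

```text
clock: 10.3
ee_pos: [0.6387, 0.0548, 0.0407]
tool_rot: [0.625, 0.78, 0.008, 0.006]
wrist_force: [-3.3, -0.7, 3.8]
grip_width: 0.0172
```

```bash
python3 wr.py w6;python3 - <<'E'
from box import *
g,b=box('w6',20,185,110,290); print('box',b)
C=cloud(g); z=C[...,2]; V=g['image'].max(2)
m=(V>120)&(z>.026)&(z<.06); m[200:]=0; m[:,:235]=0; m[:,320:]=0
v,u=np.nonzero(m); P=C[m]; zm=np.median(P[:,2]); print('bar z',zm,P[v<40][:,2].mean(),P[v>180][:,2].mean())
P=plane(g,np.c_[u,v],zm); r=rect(P); print('bar',r)
t=np.radians(r[3]); ax=np.array([-np.sin(t),np.cos(t)]); far=P[v<=v.min()][:,:2].mean(0); print('far',far,'centre',far-.11*ax)
E
```

```text
[0.63862321 0.05474672 0.04063529] 12.57784081501213 10.35
box (array([528.3,  40.8]), 49.4, 71.1, 12.9)
bar z 0.03227082910590449 0.03219545140792985 0.03230941502908236
bar (array([624.4, 121.4]), 19.9, 80.4, 12.6)
far [0.61546174 0.16054807] centre [0.6394575  0.05319723]
```

Call:
play_rows:
  targets:
    - [[0.02,0,0,0,0],[0.03,0,0,0,0],[0.045,0,0,0,0],[0.045,0,0,0,0],[0.045,0,0,-0.005,0],[0.045,0,0,-0.015,0],[0.045,0,0,-0.03,0],[0.045,0,0,-0.04,0],[0.05,0,0,-0.04,0],[0.05,0,0,-0.03,0],[0.05,0,0,0,0]]

```text
clock: 11.45
ee_pos: [0.6356, 0.0528, 0.2106]
tool_rot: [0.626, 0.78, 0.008, 0.007]
wrist_force: [-0.5, -0.0, -0.8]
grip_width: 0.0501
```

```bash
python3 wr.py w7;python3 - <<'E'
import pickle
from h import *
from rig import ctrl
g=pickle.load(open('w7.pkl','rb')); C=cloud(g); z=C[...,2]; V=g['image'].max(2)
m=(V>140)&(z>.026)&(z<.038); n,l,st,_=cv2.connectedComponentsWithStats(m.astype(np.uint8)); print(st[st[:,4]>150])
g2=ctrl.get_image('scene');cv2.imwrite('pics/s7.png',cv2.resize(g2['image'][150:300,200:440],None,fx=3.3,fy=3.3,interpolation=2)[:,:,::-1])
plan([([.55,.17,.22],12,4),([.56,.303,.22],10,4)],.06)
E
```

```text
[0.63463982 0.0528937  0.20880893] 12.457044815696904 11.5
[[     0      0    560    420 231332]
 [   266     55     22    104   2149]
 [   268    199     19     71   1321]
 [   443    285     49     12    215]
 [   391    404     32      9    169]]
now [0.6334 0.0531 0.2066] yaw 12.47 w 0.0499 F [-1.1  0.7 -0.3] t 11.55
[[0.06, 0.033, -0.014, -0.0036, 0.12], [0.06, 0.033, -0.0141, -0.0036, 0.12], [0.06, 0.033, -0.0141, -0.0036, 0.12], [0.06, 0.0329, -0.0142, -0.0036, 0.12], [0.06, 0.032, 0.0094, 0.0001, 0.5], [0.06, 0.0321, 0.0091, 0.0001, 0.5], [0.06, 0.0322, 0.0088, 0.0001, 0.5], [0.06, 0.0322, 0.0085, 0.0001, 0.5]]
```

View pics/w7.png

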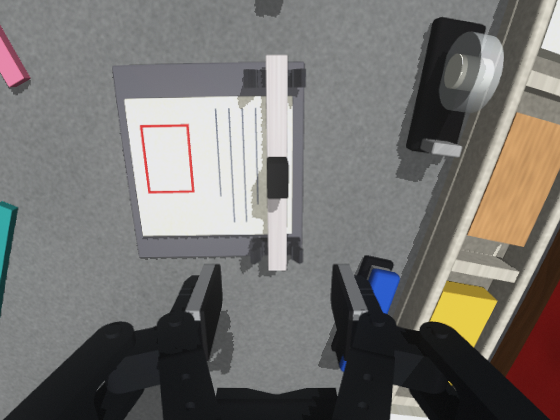

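View pics/s7.png

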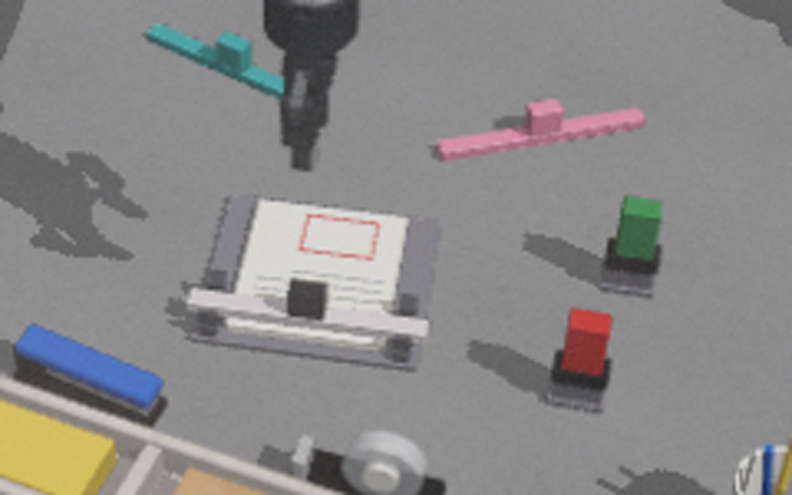

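The bar sits across both saddles, centred: wrist view shows it from (277,55) to (277,270) and its grip at (278,177). Next is the red stamp, at (585,345) in the scene crop.

```bash
python3 -c "
from h import *
plan([([.615,.26,.24],10,6)],.06)"
```

```text
now [0.6334 0.0531 0.2066] yaw 12.47 w 0.0499 F [-1.1  0.7 -0.3] t 11.55
[[0.06, 0.0343, 0.0045, -0.0055, 0.41], [0.06, 0.0344, 0.0043, -0.0055, 0.41], [0.06, 0.0344, 0.004, -0.0055, 0.41], [0.06, 0.0344, 0.0038, -0.0055, 0.41], [0.06, 0.0344, 0.0035, -0.0055, 0.41], [0.06, 0.0345, 0.0033, -0.0056, 0.41]]
```

Call:
play_rows:
  targets:
    - [[0.06,0.034,0.004,-0.007,0.4],[0.06,0.034,0.004,-0.007,0.4],[0.06,0.034,0.004,-0.006,0.4],[0.06,0.034,0.004,-0.006,0.4],[0.06,0.034,0.004,-0.005,0.4],[0.06,0.034,0.003,-0.005,0.4],[0.06,0,0,0,0],[0.06,0,0,0,0]]

```text
clock: 12.35
ee_pos: [0.6078, 0.2623, 0.2325]
tool_rot: [0.645, 0.764, -0.004, 0.001]
wrist_force: [0.1, -0.6, -1.0]
grip_width: 0.0602
```

```bash
python3 wr.py w8 stamp_grip green_stamp_grip
```

```text
stamp_grip [([0.6144, 0.3088, 0.0772], 0.75), ([0.6342, 0.0533, 0.0186], 0.37)]
green_stamp_grip [([0.4649, 0.309, 0.0806], 0.76)]
[0.60832923 0.26132185 0.2330946 ] 9.585426882793627 12.5
```

View pics/w8.png

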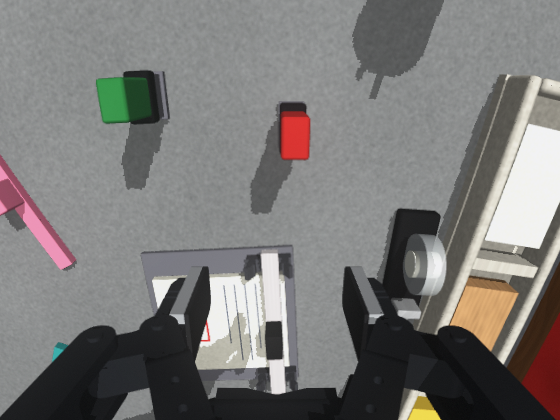

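The red stamp's top face is at (295,136) in this view; the green one at (115,100) is the wrong stamp. I'll fit the red top.

```bash
python3 - <<'E'
import pickle
from h import *
g=pickle.load(open('w8.pkl','rb')); C=cloud(g); z=C[...,2]; r=g['image'].astype(int)
w=np.zeros(z.shape,bool); w[90:170,260:330]=1
m=w&(r[...,0]-r[...,1]>80)&(z>.1)&(z<.115); v,u=np.nonzero(m); P=plane(g,np.c_[u,v],.106); print('top',rect(P),np.median(C[m][:,2]))
m=w&(z>.015)&(z<.1); print('rest',rect(C[m]),m.sum(),C[m][:,2].min())
plan([([.6145,.304,.15],9.8,5)],.06)
E
```

```text
top (array([615.6, 305.8]), 22.9, 35.1, 9.9) 0.10597433079915888
rest (array([615.6, 306.1]), 24.1, 48.7, 9.9) 378 0.03252034910295713
now [0.6083 0.2613 0.2331] yaw 9.59 w 0.0598 F [ 1.1 -0.5 -0.2] t 12.5
[[0.06, 0.0083, 0.0027, 0.0166, -0.04], [0.06, 0.0083, 0.0027, 0.0166, -0.04], [0.06, 0.0083, 0.0027, 0.0166, -0.04], [0.06, 0.0083, 0.0027, 0.0166, -0.04], [0.06, 0.0083, 0.0027, 0.0166, -0.04]]
```

Call:
play_rows:
  targets:
    - [[0.06,0.0083,0.0029,0.0165,0],[0.06,0.0083,0.0029,0.0165,0],[0.06,0.0083,0.0029,0.0165,-0.1],[0.06,0.0083,0.0029,0.0165,-0.1],[0.06,0.0083,0.0029,0.0165,-0.1],[0.06,0,0,0,0],[0.06,0,0,0,0]]

```text
clock: 13.2
ee_pos: [0.6155, 0.3039, 0.1395]
tool_rot: [0.645, 0.764, -0.006, -0.0]
wrist_force: [0.4, -0.5, 0.7]
grip_width: 0.0601
```

```bash
python3 -c "
from h import *
plan([([.6156,.3058,.065],9.9,7)],.06)"
```

```text
now [0.6155 0.3039 0.1395] yaw 9.62 w 0.0601 F [ 0.4 -0.5  0.7] t 13.2
[[0.06, 0.0003, 0.0001, 0.0106, -0.04], [0.06, 0.0003, 0.0001, 0.0106, -0.04], [0.06, 0.0003, 0.0001, 0.0106, -0.04], [0.06, 0.0003, 0.0001, 0.0106, -0.04], [0.06, 0.0003, 0.0001, 0.0106, -0.04], [0.06, 0.0003, 0.0001, 0.0106, -0.04], [0.06, 0.0003, 0.0001, 0.0106, -0.04]]
```

Call:
play_rows:
  targets:
    - [[0.06,0.0003,0,0.0105,0],[0.06,0.0003,0,0.0105,0],[0.06,0.0003,0,0.0105,0],[0.06,0.0003,0,0.0105,-0.1],[0.06,0.0003,0,0.0105,-0.1],[0.06,0.0003,0,0.0105,-0.1],[0.06,0.0003,0,0.008,0],[0.06,0,0,0,0]]

```text
clock: 14.0
ee_pos: [0.6155, 0.3045, 0.0636]
tool_rot: [0.644, 0.765, -0.005, 0.0]
wrist_force: [0.2, 0.8, -0.8]
grip_width: 0.0601
```

```bash
python3 -c "
from h import *
plan([([.6156,.3058,.065],9.9,1)],.06)
from rig import ctrl
print(R.from_quat(ctrl.observe()['tool_rot']).as_matrix().round(4))"
```

```text
now [0.6155 0.3045 0.0636] yaw 9.85 w 0.0601 F [ 0.2  0.8 -0.8] t 14.0
[[0.06, 0.0013, 0.0003, -0.0014, -0.05]]
[[-0.1711  0.9852 -0.0058]
 [ 0.9852  0.171  -0.0079]
 [-0.0068 -0.0071 -1.    ]]
```

Call:
play_rows:
  targets:
    - [[0.03,0.001,0,0,0],[0.0,0,0,0,0],[0.0,0,0,0,0],[0.0,0,0,0,0],[0.0,0,0,0,0],[0.0,0,0,0,0]]
  newtons: 60

```text
clock: 14.6
ee_pos: [0.6158, 0.3058, 0.0646]
tool_rot: [0.644, 0.765, -0.004, 0.001]
wrist_force: [0.1, -0.1, -2.2]
grip_width: 0.0228
```

```bash
python3 -c "
from h import *
plan([([.6156,.3058,.2],9.9,5),([.5284,.0408,.2],13,7)],.0)"
```

```text
now [0.6158 0.3058 0.0646] yaw 9.85 w 0.0228 F [ 0.1 -0.1 -2.2] t 14.6
[[0.0, -0.0002, -0.0002, -0.0271, -0.01], [0.0, -0.0002, -0.0002, -0.0271, -0.01], [0.0, -0.0002, -0.0002, -0.0271, -0.01], [0.0, -0.0002, -0.0002, -0.0271, -0.01], [0.0, -0.0002, -0.0002, -0.0271, -0.01], [0.0, -0.0352, -0.0188, 0.0003, -0.44], [0.0, -0.035, -0.0191, 0.0003, -0.44], [0.0, -0.0349, -0.0193, 0.0003, -0.44], [0.0, -0.0347, -0.0196, 0.0003, -0.44], [0.0, -0.0346, -0.0199, 0.0003, -0.44], [0.0, -0.0344, -0.0201, 0.0003, -0.44], [0.0, -0.0342, -0.0204, 0.0003, -0.44]]
```

Call:
play_rows:
  targets:
    - [[0.0,0,0,-0.01,0],[0.0,0,0,-0.025,0],[0.0,0,0,-0.03,0],[0.0,0,0,-0.03,0],[0.0,0,0,-0.02,0],[0.0,-0.035,-0.019,0,-0.4],[0.0,-0.035,-0.019,0,-0.4],[0.0,-0.035,-0.019,0,-0.4],[0.0,-0.035,-0.019,0,-0.4],[0.0,-0.034,-0.019,0,-0.4],[0.0,-0.034,-0.02,0,-0.4],[0.0,-0.028,-0.018,0,-0.4]]

```text
clock: 15.8
ee_pos: [0.5311, 0.0464, 0.1931]
tool_rot: [0.62, 0.784, 0.001, 0.002]
wrist_force: [0.5, -0.9, -0.8]
grip_width: 0.0227
```

Call:
play_rows:
  targets:
    - [[0.0,0,0,0,0],[0.0,0,0,0,0]]

```text
clock: 16.0
ee_pos: [0.5298, 0.0405, 0.1952]
tool_rot: [0.624, 0.781, 0.002, 0.002]
wrist_force: [0.3, 1.2, -1.8]
grip_width: 0.0223
```

```bash
python3 wr.py w9; python3 -c "
from h import *
plan([([.5284,.0408,.12],13,6)],.0)
from rig import ctrl
print(R.from_quat(ctrl.observe()['tool_rot']).as_matrix().round(4))"
```

```text
[0.52986277 0.04001363 0.19520908] 12.73283766321583 16.05
now [0.5299 0.04   0.1952] yaw 12.73 w 0.0226 F [-0.2 -0.6 -0.6] t 16.05
[[0.0, 0.0002, -0.0003, 0.0125, -0.04], [0.0, 0.0002, -0.0003, 0.0125, -0.04], [0.0, 0.0002, -0.0003, 0.0125, -0.04], [0.0, 0.0002, -0.0003, 0.0125, -0.04], [0.0, 0.0002, -0.0003, 0.0125, -0.04], [0.0, 0.0002, -0.0003, 0.0125, -0.04]]
[[-2.204e-01  9.754e-01  5.200e-03]
 [ 9.754e-01  2.204e-01 -5.000e-04]
 [-1.600e-03  5.000e-03 -1.000e+00]]
```

View pics/w9.png

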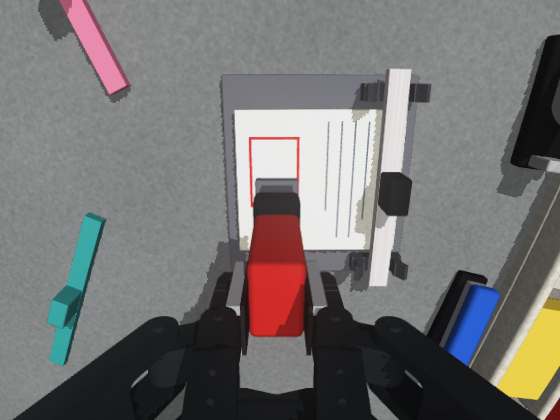

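The stamp is held, with its red handle top around (277,300). The box is at (274,172) and the bar is still seated at (395,180). I'll check the stamp's pose in hand.

```bash
python3 - <<'E'
import pickle
from h import *
g=pickle.load(open('w9.pkl','rb')); C=cloud(g); z=C[...,2]; r=g['image'].astype(int)
w=np.zeros(z.shape,bool); w[170:345,240:315]=1
m=w&(r[...,0]-r[...,1]>80)&(z>.15)
zt=np.percentile(C[m][:,2],90); print(zt)
t=m&(z>zt-.004); P=C[t]; print('top',rect(P),P.mean(0).round(4)); 
A=np.c_[P[:,:2],np.ones(len(P))]; print('slope top deg',np.degrees(np.linalg.lstsq(A,P[:,2],rcond=None)[0][:2]).round(2))
# front face
f=m&(z<zt-.008); P=C[f]; print('front',f.sum(),P[:,2].min()); c=P.mean(0); print('normal',np.linalg.svd(P-c)[2][2].round(4), c)
k=w&(z>.1)&(z<.15); k[215:]=0;P=C[k]; print('skirt/foot',rect(P),P[:,2].min(),k.sum())
E
```

```text
0.23766154739833031
top (array([522. ,  72.8]), 23.3, 101.4, 14.0) [0.5292 0.0433 0.2376]
slope top deg [-5.01 19.54]
front 1830 0.18240593631733096
normal [-0.2121  0.9772  0.0049] [0.52672593 0.05773475 0.20961012]
skirt/foot (array([526.3,  61. ]), 27.8, 9.4, 10.9) 0.13128876049920296 557
```

Call:
play_rows:
  targets:
    - [[0.0,0.0002,-0.0003,0.013,-0.1],[0.0,0.0002,-0.0003,0.013,-0.1],[0.0,0.0002,-0.0003,0.013,-0.1],[0.0,0.0002,-0.0003,0.013,-0.1],[0.0,0.0002,-0.0003,0.013,0],[0.0,0.0002,-0.0003,0.013,0],[0.0,0,0,0.011,0],[0.0,0,0,0,0],[0.0,0,0,0,0]]

```text
clock: 16.95
ee_pos: [0.5275, 0.0447, 0.0955]
tool_rot: [0.619, 0.786, -0.001, 0.001]
wrist_force: [0.7, -0.3, -2.4]
grip_width: 0.0225
```

```bash
python3 wr.py w10; python3 -c "
from h import *
plan([([.5278,.0407,.0826],13,4)],.0)"
```

```text
[0.52744015 0.04468618 0.0955901 ] 13.562653187852257 17.0
now [0.5274 0.0447 0.0956] yaw 13.56 w 0.0227 F [ 0.3  0.6 -1.8] t 17.0
[[0.0, -0.001, -0.0001, 0.0032, 0.14], [0.0, -0.001, -0.0001, 0.0032, 0.14], [0.0, -0.001, -0.0001, 0.0032, 0.14], [0.0, -0.001, -0.0001, 0.0032, 0.14]]
```

View pics/w10.png

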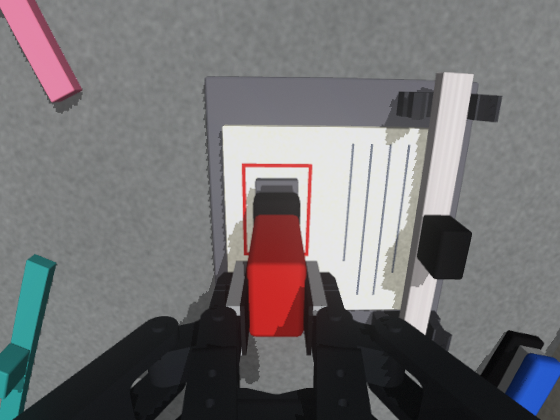

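Call:
play_rows:
  targets:
    - [[0.0,-0.0013,0,0.002,0.1],[0.0,-0.0013,0,0.002,0.1],[0.0,-0.001,0,0.002,0.1],[0.0,0,0,0.0015,0.1],[0.0,0,0,0,0],[0.0,0,0,0,0]]

```text
clock: 17.6
ee_pos: [0.53, 0.041, 0.0895]
tool_rot: [0.622, 0.783, 0.001, 0.002]
wrist_force: [0.1, -0.0, -0.5]
grip_width: 0.0228
```

```bash
python3 wr.py w11; python3 - <<'E'
from box import *
plan([([.5278,.0407,.0826],13,4)],.0)
g=pickle.load(open('w11.pkl','rb')); C=cloud(g); z=C[...,2]; r=g['image'].astype(int); red=(r[...,0]-r[...,1]>80)
w=np.zeros(z.shape,bool); w[205:345,240:315]=1
m=w&red&(z>.07)&(z<.12); P=C[m]; c=P.mean(0); print('front normal',np.linalg.svd(P-c)[2][2].round(4),c.round(4))
k=np.zeros_like(w); k[160:215,248:306]=1; k&=(z>.022)&(z<.07); P=C[k]; print('foot/skirt',rect(P),P[:,2].min(),k.sum())
lo=k&(z<.045); print('foot',rect(C[lo]),lo.sum())
b=np.zeros_like(w); b[150:270,225:330]=1; b&=red&(z<.03); v,u=np.nonzero(b); P=plane(g,np.c_[u,v],.018); 
a=np.radians(13); Q=(P[:,:2]-[.5283,.0408])@np.array([[np.cos(a),-np.sin(a)],[np.sin(a),np.cos(a)]]); print('box frame',Q.min(0),Q.max(0))
E
```

```text
[0.53005206 0.04103143 0.08951243] 13.115641678284424 17.65
now [0.5301 0.041  0.0895] yaw 13.12 w 0.0228 F [-0.7 -0.9 -1.1] t 17.65
[[0.0, 0.0001, -0.0006, 0.0017, 0.03], [0.0, 0.0001, -0.0006, 0.0017, 0.03], [0.0, 0.0, -0.0006, 0.0017, 0.03], [0.0, 0.0, -0.0006, 0.0017, 0.03]]
front normal [-0.2125  0.9772  0.0056] [0.527  0.0583 0.1016]
foot/skirt (array([526.4,  61.4]), 27.5, 9.6, 12.6) 0.025654549001961884 903
foot (array([526.4,  61.4]), 27.5, 9.6, 12.6) 567
box frame [-0.02409806 -0.03490578] [0.02471141 0.03496307]
```

View pics/w11.png

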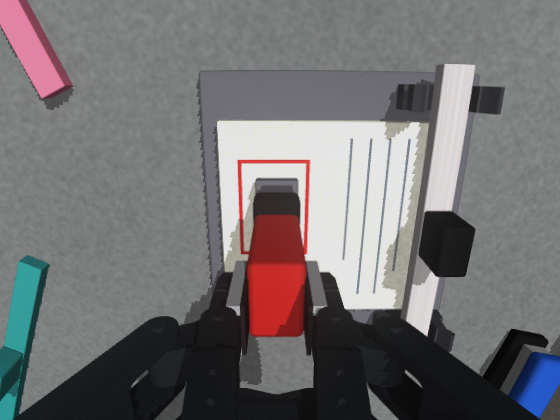

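Call:
play_rows:
  targets:
    - [[0.0,0.0003,-0.0012,0.0015,0],[0.0,0.0003,-0.0012,0.0015,0],[0.0,0,0,0.001,0],[0.0,0,0,0,0],[0.0,0,0,0,0]]

```text
clock: 18.15
ee_pos: [0.5272, 0.0413, 0.0852]
tool_rot: [0.622, 0.783, 0.001, 0.002]
wrist_force: [0.8, -0.3, -1.7]
grip_width: 0.0227
```

Call:
play_rows:
  targets:
    - [[0.0,0,0,0.0015,0],[0.0,0,0,0,0],[0.0,0,0,0,0]]

```text
clock: 18.45
ee_pos: [0.5274, 0.0413, 0.0836]
tool_rot: [0.622, 0.783, 0.001, 0.002]
wrist_force: [0.2, 0.3, -1.2]
grip_width: 0.0227
```

Call:
play_rows:
  targets:
    - [[0.0,-0.0003,0.0003,0.0015,0],[0.0,0,0,0,0],[0.0,0,0,0,0]]

```text
clock: 18.75
ee_pos: [0.5279, 0.0412, 0.0822]
tool_rot: [0.622, 0.783, 0.001, 0.002]
wrist_force: [-1.0, 1.0, -0.4]
grip_width: 0.0224
```

Call:
play_rows:
  targets:
    - [[0.0,0,0,0.0015,0],[0.0,0,0,0,0],[0.0,0,0,0,0]]

```text
clock: 19.05
ee_pos: [0.528, 0.0412, 0.081]
tool_rot: [0.622, 0.783, 0.002, 0.002]
wrist_force: [-0.4, 0.3, 1.6]
grip_width: 0.0226
```

Call:
play_rows:
  targets:
    - [[0.0,0,0,0.0015,0],[0.0,0,0,0.0015,0],[0.0,0,0,0,0],[0.0,0,0,0,0]]

```text
clock: 19.45
ee_pos: [0.528, 0.0412, 0.0782]
tool_rot: [0.622, 0.783, 0.002, 0.002]
wrist_force: [-1.1, 0.8, 3.5]
grip_width: 0.0228
```

Call:
play_rows:
  targets:
    - [[0.0,0,0,0,0],[0.0,0,0,0,0]]

```text
clock: 19.65
ee_pos: [0.528, 0.0412, 0.0783]
tool_rot: [0.622, 0.783, 0.002, 0.002]
wrist_force: [-1.9, 0.0, 2.8]
grip_width: 0.023
```

Call:
play_rows:
  targets:
    - [[0.0,0,0,0.0012,0],[0.0,0,0,0,0],[0.0,0,0,0,0]]

```text
clock: 19.95
ee_pos: [0.528, 0.0412, 0.0771]
tool_rot: [0.622, 0.783, 0.002, 0.002]
wrist_force: [-2.5, 0.3, 4.5]
grip_width: 0.0226
```

```bash
python3 wr.py w12; python3 - <<'E'
from box import *
from rig import ctrl
g=pickle.load(open('w12.pkl','rb')); C=cloud(g); z=C[...,2]; r=g['image'].astype(int); red=(r[...,0]-r[...,1]>80)
w=np.zeros(z.shape,bool); w[205:345,240:315]=1
m=w&red&(z>.06)&(z<.11); P=C[m]; c=P.mean(0); n=np.linalg.svd(P-c)[2][2]; n*=np.sign(n[1]); print('front normal',n.round(4),'centre',(c-n*.018).round(4))
t=w&red&(z>.11)&(z<.14); print('top z',np.median(C[t][:,2]))
b=np.zeros_like(w); b[130:290,205:345]=1; b&=red&(z<.03); v,u=np.nonzero(b); P=plane(g,np.c_[u,v],.018); print('box',rect(P))
F=[]
for i in range(8):
    ctrl.get_image('scene'); s=ctrl.observe(); F.append(s['wrist_force']); 
print(np.mean(F,0),np.std(F,0)); print(s['ee_pos'],yawy(s['tool_rot']),s['clock'],s['grip_width'])
g=ctrl.get_image('top'); cv2.imwrite('pics/t12.png',g['image'][:,:,::-1])
E
```

```text
[0.52802469 0.04122934 0.07712931] 13.13627608220928 20.0
front normal [-0.2145  0.9767  0.004 ] centre [0.5288 0.0409 0.0906]
top z 0.11893169838609909
box (array([528.4,  41.7]), 48.8, 68.4, 13.0)
[-1.34123814  0.01151302  3.90250295] [0.45399005 0.46319423 0.22793354]
[0.52803419 0.04119654 0.07710473] 13.13471768421774 20.4 0.022673780701528604
```

View pics/w12.png

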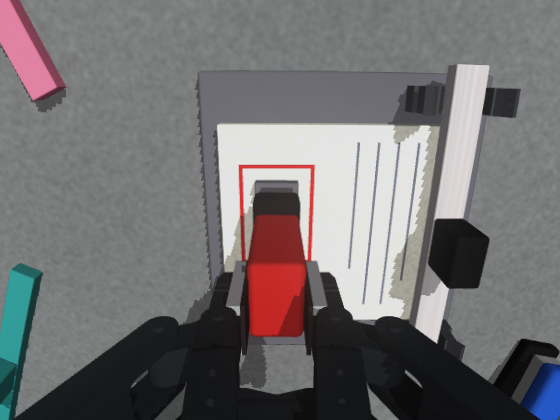

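View pics/t12.png

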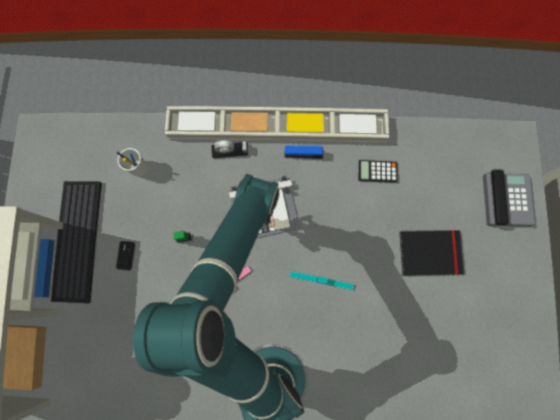

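The handle top at 0.119 m and a net force of about 5.3 N both give roughly 5 mm of spring travel. The stamp is centred in the box, square and upright, and the bar is still seated. Handing in.

```bash
python3 -c "
from rig import ctrl
print(ctrl.hand_in())"
```

```text
the job is handed in; nothing more can be done
None
```

I laid the aluminium bar across both saddles and let go of it. I then pressed the red stamp in the red box and handed the job in at about 20.5 s, still holding it. No verdict was reported.

- **Bar:** it sits level on the saddle floors, with its centre about 1.3 mm off the seat point (measured just before release) and its yaw within 0.4° of the board's. The pictures after release still show it seated and centred.
- **Stamp:** it is about 0.5 mm from the centre of the box, square to within 0.6° and upright to within 0.3°.
- **Spring:** the handle height gives about 5.1 mm of travel, and the force of about 5.3 N gives about 5.6 mm. The two differ by about 0.5 mm, which is within the force noise.
- **Other things:** in the last top view, the green stamp, the turquoise bar and the bystanders on the desk were where they started. The arm hid most of the pink bar there. The wrist view showed only one end of it, but I never went near it.

No check failed.

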